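# Snap the lid of the sample case shut all round

## Robot

A 6-joint arm with a two-finger parallel gripper is mounted at the origin on the work surface. World frame = base frame: x ahead of the robot, y to its left, z up, the work surface at z = 0. Lengths are in m, angles in rad, forces in N, time in s.
With the tool pointing down it reaches from about 0.35 to 0.775 m from the base axis. Payload 5.5 kg.
Tool frame: the origin (TCP) lies midway between the tips of the shut fingers; the grasp point (between the pads) lies 19 mm behind it; z points along the fingers, y is the line along which they close (so a half turn about z gives the same grasp; the last joint's range is limited). The gripper opens to 85 mm and grips with 20 to 120 N. Pads are 22 mm wide; open, the fingers measure 114 mm over their backs; the gripper's body (76 mm by 85 mm) begins 54 mm behind the grasp point. The pads swing forward as they close: fully open they stand 13 mm farther back than shut.
Start: joints at [1.136, 0.313, 0.046, 1.304, 0, 1.431], TCP at [0.167, 0.55, 0.199] pointing down, gripper open.
Joint ranges: [-2.76, 2.76], [-0.86, 1.69], [-1.03, 1.26], [-2.2, 2.34], [-1.47, 1.5], [-3.14, 3.14]. Speed limits (rad/s): [2.57, 2.57, 3.14, 3.14, 3.14, 3.14].

## Interface

Orientations are given as a unit quaternion [w, x, y, z].
In Python, from workcell import env gives the robot as it stands. The module is installed in compiled form; this text tells all that it offers.
- The arm moves only by the tool servo_tool, never from a script. Its argument "increments" is a list of rows, each an object of numbers: "grip": the closure, from 0 (fully open) to 1 (shut); "x", "y", "z": the shift along the tool's x, y, z in mm; "roll": the turn about the tool's z in degrees. In form: [{"grip": .., "x": .., "y": .., "z": .., "roll": ..}, ...]. A call has 1 to 5 rows; each row shifts and turns the commanded pose from where the row before left it, along the tool's axes as they then stand; what a row does not reach is not made up. A row lasts 1/12 s, in which the tool goes at most 41.7 mm and 7.16 degrees, less where a joint would pass 70% of its speed; a pose out of reach is approached as far as the arm can. A call is refused whole if a number of a shift passes 41.7 or a number of a turn 7.16, either way. A call with a gripper value outside its range is refused whole. The fingers move at their own pace and stop on an object; "grip_force" is the grip in N (left out, the last holds). Time passes only in rows, so rows that do not move let the fingers close. It gives the time, the measured TCP pose, the force, the opening and the grip force at its end, in the units of the state.
- env.get_state(): the state, without advancing time (a new reading comes with each control period).
- env.read_camera(name): name is "scene" or "top"; returns the picture (420x560x3 uint8, red, green, blue); there is no depth.
- env.get_calibration(name): a dict with "vertical_fov" (degrees; the focal length in pixels is half the picture's height over the tangent of half this angle, whatever the lens; pixels are square), "cx", "cy" (the principal point, pixels), "rvec" (rotation vector, rad) and "tvec" (3), from world to camera coordinates, as OpenCV has them. Camera axes: x right, y down, z forward; pixel columns grow to the right and rows downward; lengths in m; the calibration is good to about 2 mm. A picture is of the moment at which its call begins. get_calibration takes no time and is no camera call.
- env.hand_in(): hands the job in; it is judged then, once.
The state is a dict: "clock": time; "joint_pos": joint angles; "qvel": joint speeds; "tau": joint torques, N m; "tcp_pos": TCP position; "orientation": TCP orientation; "wrist_force": force on the tool from outside, world axes, zero at the start; "ft_torque": the same for the moment, N m; "finger_gap": finger opening in m; "grip_force": force on a finger pad.
Only numpy, scipy, OpenCV 4.12 (cv2) and the standard library are available. Lean on these libraries where they do the work, as an engineer would, in place of code of your own. Each camera call takes 0.05 s, during which the arm holds its last target. There are 200 camera calls.

## Task

The lid of the grey sample case is on, but its four rim sections still stand up: press each one down in turn with the fingers until every section has clicked flush with the lid. Only press: do not pick up, tip or drag the case, leave the small things around it standing where they are, and finish with the hand clear.

Things in the scene. Friction and masses are not known exactly. Their poses are not given: they have to be found in the camera images.
- case: grey plastic sample case, loose on the table, about 1.2 kg, 190 x 140 mm over its lid rim (long along its x). Origin: centre of its underside, z up. The lid's middle panel (142 x 92 mm) and four corners are fixed, top 64 mm up, with a fixed knob at the middle (28 mm across, top 84 mm up). Between the corners run four rim sections 24 mm wide, which start 8 mm proud of the panel
- rim_east_top (a point): the middle of the upper face of the rim section on the case's +x side (88 mm long, 24 mm wide, its centre line 83 mm from the case's middle); moves with the section: 72 mm above the table while up, 64 mm when shut
- rim_east (a joint): how far the +x rim section is pressed down, m: 0 sprung up, 0.008 shut, flush with the panel, its stop. Pressed anywhere on its face it resists with 1 to 3 N, rising to about 8 to 10 N some 2 mm down, then gives way, and past about 5 mm it snaps down by itself and stays; let go earlier, it springs back up
- rim_north_top (a point): the middle of the upper face of the rim section on the case's +y side (138 mm long, 24 mm wide, its centre line 58 mm from the case's middle); moves with the section: 72 mm above the table while up, 64 mm when shut
- rim_north (a joint): how far the +y rim section is pressed down, m: 0 sprung up, 0.008 shut, flush with the panel, its stop. Pressed anywhere on its face it resists with 1 to 3 N, rising to about 8 to 10 N some 2 mm down, then gives way, and past about 5 mm it snaps down by itself and stays; let go earlier, it springs back up
- rim_west_top (a point): the middle of the upper face of the rim section on the case's -x side (88 mm long, 24 mm wide, its centre line 83 mm from the case's middle); moves with the section: 72 mm above the table while up, 64 mm when shut
- rim_west (a joint): how far the -x rim section is pressed down, m: 0 sprung up, 0.008 shut, flush with the panel, its stop. Pressed anywhere on its face it resists with 1 to 3 N, rising to about 8 to 10 N some 2 mm down, then gives way, and past about 5 mm it snaps down by itself and stays; let go earlier, it springs back up
- rim_south_top (a point): the middle of the upper face of the rim section on the case's -y side (138 mm long, 24 mm wide, its centre line 58 mm from the case's middle); moves with the section: 72 mm above the table while up, 64 mm when shut
- rim_south (a joint): how far the -y rim section is pressed down, m: 0 sprung up, 0.008 shut, flush with the panel, its stop. Pressed anywhere on its face it resists with 1 to 3 N, rising to about 8 to 10 N some 2 mm down, then gives way, and past about 5 mm it snaps down by itself and stays; let go earlier, it springs back up
- reagent: an amber reagent jar, 42 mm across, 75 mm tall, loose, standing about 25 to 60 mm off the case's rim; leave it alone. Origin at the middle of its underside
- fitting: a brass hose fitting standing up, 30 mm across, 45 mm tall, loose, standing about 25 to 60 mm off the case's rim; leave it alone. Origin at the middle of its underside
- filter_ring: a white plastic filter ring lying flat, 52 mm across, 14 mm high, loose, standing about 25 to 60 mm off the case's rim; leave it alone. Origin at the middle of its underside
- tee: a white plastic tee connector lying down, 56 mm long, 16 mm high, loose, standing about 25 to 60 mm off the case's rim; leave it alone. Origin at the middle of its underside
- screwdriver: a screwdriver lying down, 170 mm long, about 30 mm high, loose, farther off; leave it alone. Origin at the middle of its underside
- beaker: an open glass beaker, 64 mm across, 85 mm tall, loose, farther off; leave it alone. Origin at the middle of its underside
Not all that is in view belongs to the job. What is shaped like the case but blue or red is not meant.

How it is judged:
By the outcome, as a careful person would: the job done as asked, in the order asked, and still so for the second after the job is handed in, with the robot touching nothing.
It also fails if it takes over 48 s, if anything falls off the work surface, if the arm or the gripper's body presses on something with over 40 N, if the wrist force passes 120 N, or if a joint passes its speed limit or range.

## Working session

There is one attempt and no reset: what is moved stays moved. The work goes in short steps, Python scripts to look and compute and a tool call to move; the robot and the scene stay as the last step left them, time stands still between calls to the robot, and variables do not carry over. Pictures are saved under pics/ and viewed, at most 10 in all, crops included, and the job is handed in when it is done.

Besides the shell and the picture viewer there is one more tool, called after "Emit:" as name(argument=value, ...) on one line, values as JSON. servo_tool: Moves the arm, as the interface text tells. Its arguments: {"type":"object","properties":{"increments":{"type":"array"},"grip_force":{"type":"number"}},"required":["increments"]}

```bash
mkdir -p pics; python3 - <<'E'
from workcell import env
import cv2
for n in("top","scene"):
    cv2.imwrite(f"pics/{n}0.png",env.read_camera(n)[:,:,::-1]); print(env.get_calibration(n))
print(env.get_state())
E
```

```text
{'vertical_fov': 42.65520477688459, 'cx': 280.76307087510475, 'cy': 206.8044991841711, 'rvec': array([ 2.15988187, -2.15662774,  0.15915162]), 'tvec': array([0.00856556, 0.51762807, 1.43743203])}
{'vertical_fov': 47.988255963412726, 'cx': 272.37098853431706, 'cy': 205.7400345553446, 'rvec': array([ 1.26535312,  1.98556491, -1.12344519]), 'tvec': array([ 0.21385569, -0.14689035,  1.76615321])}
{'clock': 0.1, 'joint_pos': array([1.13639281e+00, 3.13939803e-01, 4.50953521e-02, 1.30357165e+00,
       1.59418683e-05, 1.43118719e+00]), 'qvel': array([ 5.47339121e-05, -2.47764843e-04,  4.05707632e-04, -3.13046201e-04,
        9.23203935e-04,  8.28370950e-04]), 'tau': array([ 3.29310373e-03, -4.81725168e+01,  2.99244100e+01,  1.26551336e-02,
       -8.41065321e-05, -1.48243593e-06]), 'tcp_pos': array([0.16686219, 0.54974188, 0.19829094]), 'orientation': array([-2.36909431e-04,  1.46864005e-01,  9.89156362e-01, -7.74502270e-04]), 'wrist_force': array([-0.99989542, -0.24768159, -0.11795845]), 'ft_torque': array([-0.01700809,  0.00136138,  0.02481021]), 'grip_force': 0.0, 'finger_gap': 0.08554434849425002}
```

View pics/top0.png

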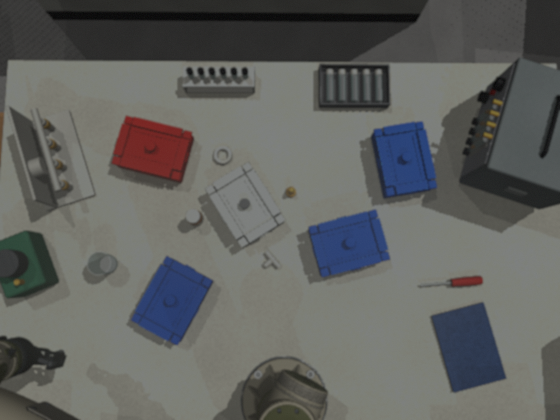

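View pics/scene0.png

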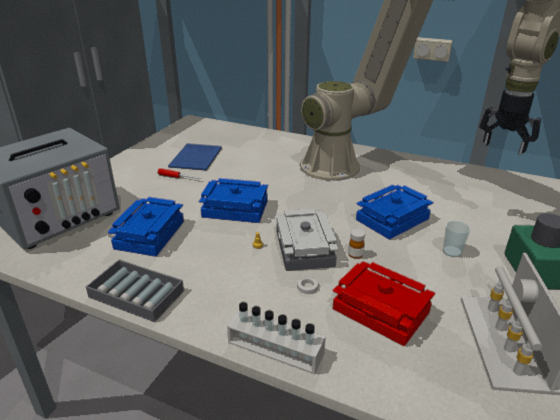

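The grey case is at about (245,204) in the top picture, turned about 30°. The jar is at (193,217), the ring at (222,156), the fitting at (291,190) and the tee at (271,260). I'll enlarge both views.

```bash
python3 - <<'E'
import cv2
a=cv2.imread("pics/top0.png")[150:260,180:310]
cv2.imwrite("pics/c1.png",cv2.convertScaleAbs(cv2.resize(a,None,fx=5,fy=5,interpolation=cv2.INTER_CUBIC),alpha=1.4))
E
```

```text
(no output)
```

View pics/c1.png

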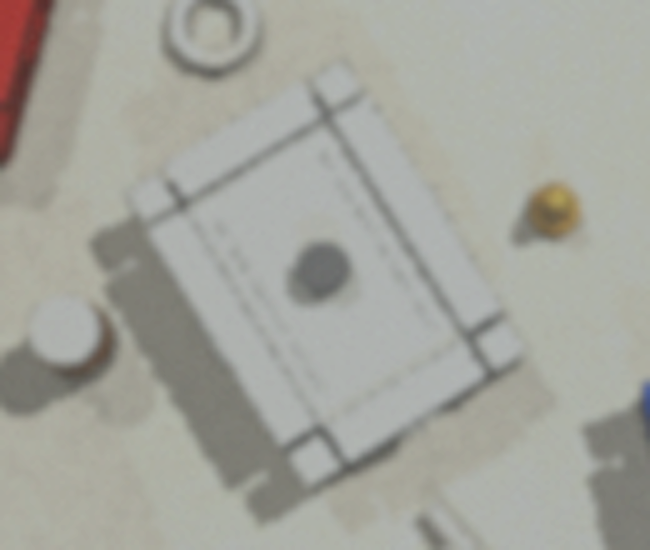

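The enlarged crop shows the lid corners (64 mm high) at about (128,190), (340,58), (523,350) and (308,487), and the knob at (322,268).

```bash
cat > h.py <<'E'
from workcell import env
import cv2,numpy as np
from scipy.spatial.transform import Rotation as Ro
def pix2w(n,uv,z):
    c=env.get_calibration(n);f=210/np.tan(np.radians(c["vertical_fov"]/2))
    R=cv2.Rodrigues(c["rvec"])[0];o=-R.T@c["tvec"]
    d=R.T@np.array([(uv[0]-c["cx"])/f,(uv[1]-c["cy"])/f,1]);return o+d*(z-o[2])/d[2]
def w2pix(n,p):
    c=env.get_calibration(n);f=210/np.tan(np.radians(c["vertical_fov"]/2))
    q=cv2.Rodrigues(c["rvec"])[0]@np.array(p)+c["tvec"];return f*q[0]/q[2]+c["cx"],f*q[1]/q[2]+c["cy"]
C=lambda u,v:((u+.5)/5-.5+180,(v+.5)/5-.5+150)
E
python3 - <<'E'
from h import *
P=[pix2w("top",C(*q),.064) for q in[(128,190),(340,58),(523,350),(308,487)]]
P=np.array(P);print(P.round(4));print([np.linalg.norm(P[i]-P[i-1]).round(4) for i in range(4)])
m=P.mean(0);L=(P[2]-P[1])+(P[3]-P[0]);S=(P[0]-P[1])+(P[3]-P[2])
print("centre",m,"long ang",np.degrees(np.arctan2(L[1],L[0])),"short",np.degrees(np.arctan2(S[1],S[0])))
print("knob",pix2w("top",C(322,268),.084))
for n,q,z in[("jar",(66,333),.075),("fit",(553,210),.045),("ring",(212,27),.014),("tee",(440,530),.016)]:print(n,pix2w("top",C(*q),z))
print([w2pix("scene",[*p[:2],.064]) for p in P])
s=env.get_state();print(Ro.from_quat(np.roll(s["orientation"],-1)).as_matrix().round(3))
cv2.imwrite("pics/c2.png",cv2.resize(cv2.imread("pics/scene0.png")[195:275,255:365],None,fx=6,fy=6,interpolation=cv2.INTER_CUBIC))
E
```

```text
[[5.653e-01 2.130e-01 6.400e-02]
 [6.382e-01 9.970e-02 6.400e-02]
 [4.792e-01 5.000e-04 6.400e-02]
 [4.058e-01 1.146e-01 6.400e-02]]
[np.float64(0.1874), np.float64(0.1347), np.float64(0.1874), np.float64(0.1356)]
centre [0.522113   0.10697275 0.064     ] long ang -148.18345548981182 short 122.74052662944301
knob [0.52034806 0.10723059 0.084     ]
jar [0.48650036 0.24291582 0.075     ]
fit [ 0.55814344 -0.01624211  0.045     ]
ring [0.6667778  0.17417966 0.014     ]
tee [0.38525262 0.04505343 0.016     ]
[(np.float64(337.2190819002591), np.float64(248.09742039535232)), (np.float64(285.63707330379657), np.float64(252.38965077920886)), (np.float64(276.2806094835404), np.float64(213.66057201438596)), (np.float64(322.30089850175534), np.float64(210.2801338904705))]
[[-0.957  0.291 -0.001]
 [ 0.291  0.957 -0.001]
 [ 0.    -0.002 -1.   ]]
```

View pics/c2.png

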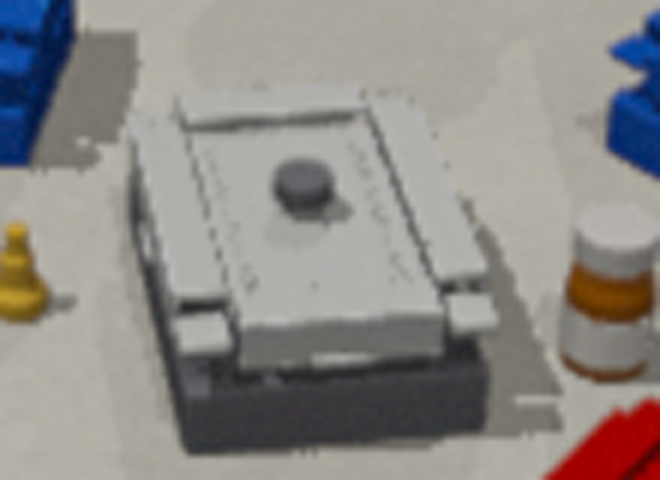

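All four sections stand up. The case centre is about (0.5215, 0.107), with its long axis at 32.2°. The measured lid is 187 x 135 mm against the true 190 x 140 mm. I'll travel high with the fingers shut.

Emit:
servo_tool(increments=[{"grip": 1, "x": -28, "y": -19, "z": 0, "roll": 0}, {"grip": 1, "x": -28, "y": -19, "z": 0, "roll": 0}, {"grip": 1, "x": -28, "y": -19, "z": 0, "roll": 0}, {"grip": 1, "x": -28, "y": -19, "z": 0, "roll": 0}, {"grip": 1, "x": -28, "y": -19, "z": 0, "roll": 0}], grip_force=40)

```text
clock: 0.52
tcp_pos: [0.2738, 0.4172, 0.1987]
orientation: [-0.0, 0.147, 0.989, -0.0]
wrist_force: [0.7, 0.3, -0.4]
finger_gap: 0.0254
grip_force: 0.0
```

Emit:
servo_tool(increments=[{"grip": 1, "x": -28, "y": -19, "z": 0, "roll": 0}, {"grip": 1, "x": -28, "y": -19, "z": 0, "roll": 0}, {"grip": 1, "x": -28, "y": -19, "z": 0, "roll": 0}, {"grip": 1, "x": -28, "y": -19, "z": 0, "roll": 0}, {"grip": 1, "x": -28, "y": -19, "z": 0, "roll": 0}])

```text
clock: 0.93
tcp_pos: [0.3802, 0.2855, 0.1988]
orientation: [-0.0, 0.147, 0.989, -0.0]
wrist_force: [0.1, -0.1, -0.7]
finger_gap: -0.0004
grip_force: 0.0
```

Emit:
servo_tool(increments=[{"grip": 1, "x": -28, "y": -19, "z": 0, "roll": 0}, {"grip": 1, "x": -28, "y": -19, "z": 0, "roll": 0}, {"grip": 1, "x": -28, "y": -19, "z": 0, "roll": 0}, {"grip": 1, "x": -28, "y": -19, "z": 0, "roll": 0}, {"grip": 1, "x": -28, "y": -19, "z": 0, "roll": 0}])

```text
clock: 1.35
tcp_pos: [0.4867, 0.1539, 0.1988]
orientation: [-0.0, 0.147, 0.989, -0.0]
wrist_force: [0.4, -0.2, -0.2]
finger_gap: 0.0001
grip_force: 0.0
```

Emit:
servo_tool(increments=[{"grip": 1, "roll": 6.8}, {"grip": 1, "roll": 6.8}, {"grip": 1, "roll": 6.8}, {"grip": 1, "roll": 6.8}, {"grip": 1, "roll": 6.8}])

```text
invalid input at $.increments[0]: expected keys grip, x, y, z, roll
```

Emit:
servo_tool(increments=[{"grip": 1, "roll": 6.9}, {"grip": 1}, {"grip": 1}])

```text
invalid input at $.increments[0]: expected keys grip, x, y, z, roll
```

Emit:
servo_tool(increments=[{"grip": 1, "x": 0, "y": 0, "z": 10, "roll": 6.8}, {"grip": 1, "x": 0, "y": 0, "z": 10, "roll": 6.8}, {"grip": 1, "x": 0, "y": 0, "z": 10, "roll": 6.8}, {"grip": 1, "x": 0, "y": 0, "z": 10, "roll": 6.8}, {"grip": 1, "x": 0, "y": 0, "z": 10, "roll": 6.8}])

```text
clock: 1.77
tcp_pos: [0.4859, 0.1552, 0.1482]
orientation: [-0.0, 0.433, 0.902, -0.0]
wrist_force: [0.3, -0.4, 0.2]
finger_gap: -0.0005
grip_force: 0.0
```

Emit:
servo_tool(increments=[{"grip": 1, "x": 0, "y": 0, "z": 10, "roll": 6.9}, {"grip": 1, "x": 1, "y": 4, "z": 10, "roll": 0}, {"grip": 1, "x": 0, "y": 0, "z": 10, "roll": 0}, {"grip": 1, "x": 0, "y": 0, "z": 10, "roll": 0}, {"grip": 1, "x": 0, "y": 0, "z": 0, "roll": 0}])

```text
clock: 2.18
tcp_pos: [0.4875, 0.1583, 0.1067]
orientation: [-0.001, 0.482, 0.876, -0.001]
wrist_force: [-0.6, -0.3, 0.2]
finger_gap: -0.0001
grip_force: 0.0
```

```bash
python3 - <<'E'
from h import *
s=env.get_state();print(s["tcp_pos"].round(4),s["wrist_force"].round(1));M=Ro.from_quat(np.roll(s["orientation"],-1)).as_matrix();print(np.degrees(np.arctan2(M[1,:2],M[0,:2])))
a=env.read_camera("scene")[:,:,::-1][175:275,250:370];b=env.read_camera("top")[:,:,::-1][150:250,180:300]
r=lambda i:cv2.resize(i,(396,330),interpolation=cv2.INTER_CUBIC)
cv2.imwrite("pics/c3.png",np.hstack([r(a),r(b)]))
E
```

```text
[0.4875 0.1583 0.1067] [-0.6 -0.3  0.2]
[122.33425734  32.33455319]
```

View pics/c3.png

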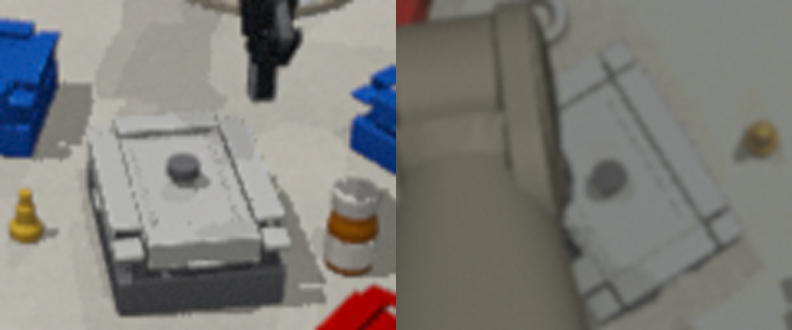

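The left picture shows the hand about 35 mm above the north section (hand tip at (262,95)). The case hasn't moved. Next I go down.

Emit:
servo_tool(increments=[{"grip": 1, "x": -2, "y": 0, "z": 15, "roll": 0}, {"grip": 1, "x": 0, "y": 0, "z": 12, "roll": 0}, {"grip": 1, "x": 0, "y": 0, "z": 4, "roll": 0}, {"grip": 1, "x": 0, "y": 0, "z": 2, "roll": 0}, {"grip": 1, "x": 0, "y": 0, "z": 2, "roll": 0}])

```text
clock: 2.7
tcp_pos: [0.4905, 0.1569, 0.0746]
orientation: [0.0, 0.483, 0.876, 0.0]
wrist_force: [0.4, 0.0, 0.8]
finger_gap: 0.0
grip_force: 0.0
```

Emit:
servo_tool(increments=[{"grip": 1, "x": 0, "y": 0, "z": 1.5, "roll": 0}, {"grip": 1, "x": 0, "y": 0, "z": 1.5, "roll": 0}, {"grip": 1, "x": 0, "y": 0, "z": 1.5, "roll": 0}, {"grip": 1, "x": 0, "y": 0, "z": 1, "roll": 0}, {"grip": 1, "x": 0, "y": 0, "z": 1, "roll": 0}])

```text
clock: 3.12
tcp_pos: [0.4902, 0.1568, 0.0677]
orientation: [0.0, 0.483, 0.876, 0.0]
wrist_force: [-0.6, -0.3, -0.6]
finger_gap: 0.0001
grip_force: 0.0
```

Emit:
servo_tool(increments=[{"grip": 1, "x": 0, "y": 0, "z": 1, "roll": 0}, {"grip": 1, "x": 0, "y": 0, "z": 1, "roll": 0}, {"grip": 1, "x": 0, "y": 0, "z": 1, "roll": 0}, {"grip": 1, "x": 0, "y": 0, "z": 0, "roll": 0}, {"grip": 1, "x": 0, "y": 0, "z": 0, "roll": 0}])

```text
clock: 3.53
tcp_pos: [0.49, 0.1568, 0.0645]
orientation: [-0.0, 0.483, 0.876, -0.0]
wrist_force: [0.8, 0.4, 0.4]
finger_gap: 0.0
grip_force: 0.0
```

Emit:
servo_tool(increments=[{"grip": 1, "x": 0, "y": 0, "z": 0.7, "roll": 0}, {"grip": 1, "x": 0, "y": 0, "z": 0.7, "roll": 0}, {"grip": 1, "x": 0, "y": 0, "z": 0.7, "roll": 0}, {"grip": 1, "x": 0, "y": 0, "z": 0, "roll": 0}])

```text
clock: 3.87
tcp_pos: [0.49, 0.1568, 0.0623]
orientation: [-0.0, 0.483, 0.876, -0.0]
wrist_force: [-0.7, -0.0, 0.3]
finger_gap: 0.0003
grip_force: 0.0
```

```bash
python3 - <<'E'
from h import *
a=env.read_camera("scene")[:,:,::-1][185:275,255:375]
cv2.imwrite("pics/c4.png",cv2.resize(a,None,fx=6,fy=6,interpolation=cv2.INTER_CUBIC))
E
```

```text
(no output)
```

View pics/c4.png

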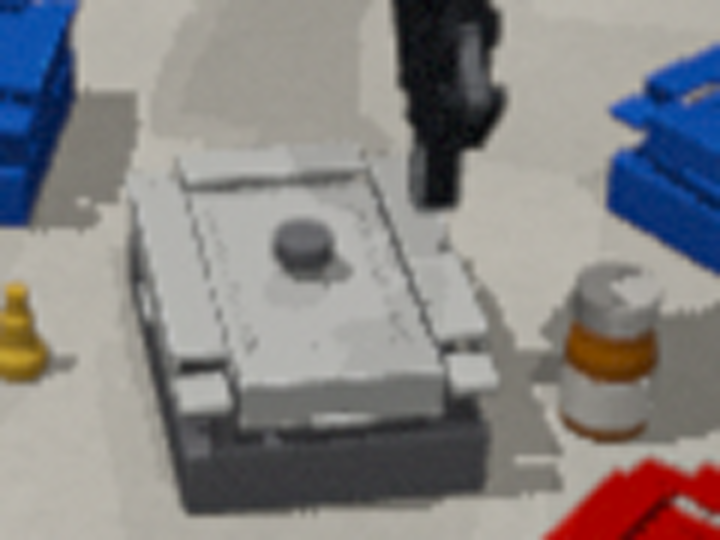

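```bash
python3 - <<'E'
from h import *
s=env.get_state();p=s["tcp_pos"];print(p,s["wrist_force"],s["clock"],w2pix("scene",p),w2pix("top",p))
for dz in(.01,.02):print(w2pix("scene",p+[0,0,dz]))
ex=np.array([.846,.533,0]);ey=np.array([-.533,.846,0])
for k in(-.011,.011):
  for j in(-.0145,.0145):print(k,j,w2pix("scene",p+k*ey+j*ex))
print(pix2w("scene",(327.3,219.2),.072))
E
```

```text
[0.49001962 0.15678719 0.06241286] [-0.20146071 -0.0872955   0.29469494] 3.9167 (np.float64(326.299183477433), np.float64(228.7274844191562)) (np.float64(225.78932933177234), np.float64(215.50952691792955))
(np.float64(326.50669630654636), np.float64(225.6912350707536))
(np.float64(326.71587419546006), np.float64(222.63062319616205))
-0.011 -0.0145 (np.float64(321.2513618780115), np.float64(226.11685843445932))
-0.011 0.0145 (np.float64(323.5182037136735), np.float64(231.96497394963384))
0.011 -0.0145 (np.float64(329.0229299526204), np.float64(225.55662326726724))
0.011 0.0145 (np.float64(331.43464198413096), np.float64(231.38343434861775))
[0.45732823 0.14761604 0.072     ]
```

```bash
python3 - <<'E'
from h import *
p=np.array([.1669,.5497,.1983]);y=np.array([.291,.957,0])
for z in(.0,.013,.045):
  for j in(-.05,.05):print(z,j,w2pix("scene",p+j*y+[0,0,z]),w2pix("top",p+j*y+[0,0,z]))
a=cv2.imread("pics/scene0.png")[95:165,460:560];b=cv2.imread("pics/top0.png")[320:390,0:100]
r=lambda i:cv2.resize(i,None,fx=4,fy=4,interpolation=cv2.INTER_CUBIC)
cv2.imwrite("pics/c5.png",cv2.convertScaleAbs(np.hstack([r(a),r(b)]),alpha=2))
E
```

```text
0.0 -0.05 (np.float64(481.2632437107364), np.float64(158.48914776865234)) (np.float64(70.49378041289893), np.float64(352.1184555166625))
0.0 0.05 (np.float64(517.3138067190388), np.float64(168.8380048135224)) (np.float64(30.002942347407867), np.float64(339.3799568086707))
0.013 -0.05 (np.float64(482.28678474234044), np.float64(154.3826368336091)) (np.float64(68.38786627867066), np.float64(352.87429898720154))
0.013 0.05 (np.float64(518.5687761238279), np.float64(164.60358945426847)) (np.float64(27.482281612014503), np.float64(340.0023322361087))
0.045 -0.05 (np.float64(484.8499477545322), np.float64(144.09906576722165)) (np.float64(63.01304229179408), np.float64(354.80340214945636))
0.045 0.05 (np.float64(521.7138803000075), np.float64(153.99163558571416)) (np.float64(21.049413986685465), np.float64(341.5906692470162))
```

View pics/c5.png

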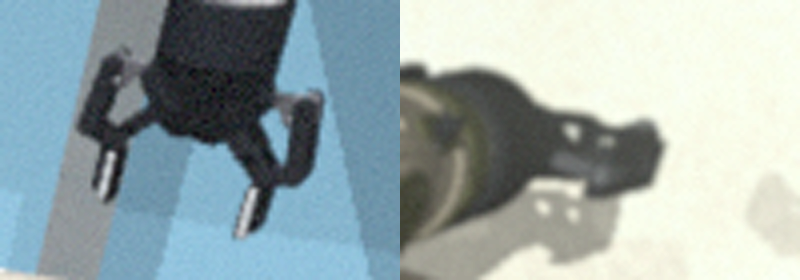

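The picture shows the fingertip end at full-frame pixel (327,219). That is roughly 30 mm higher than the reported TCP would project, and the start pictures agree. There has been no contact yet, so I'll keep going down and feel for it.

Emit:
servo_tool(increments=[{"grip": 1, "x": 0, "y": 0, "z": 3, "roll": 0}, {"grip": 1, "x": 0, "y": 0, "z": 3, "roll": 0}, {"grip": 1, "x": 0, "y": 0, "z": 2, "roll": 0}, {"grip": 1, "x": 0, "y": 0, "z": 2, "roll": 0}, {"grip": 1, "x": 0, "y": 0, "z": 1, "roll": 0}])

```text
clock: 4.33
tcp_pos: [0.4898, 0.1567, 0.051]
orientation: [-0.0, 0.483, 0.875, -0.0]
wrist_force: [0.1, -0.8, 0.7]
finger_gap: 0.0001
grip_force: 0.0
```

Emit:
servo_tool(increments=[{"grip": 1, "x": 0, "y": 0, "z": 1.5, "roll": 0}, {"grip": 1, "x": 0, "y": 0, "z": 1.5, "roll": 0}, {"grip": 1, "x": 0, "y": 0, "z": 1.5, "roll": 0}, {"grip": 1, "x": 0, "y": 0, "z": 1, "roll": 0}, {"grip": 1, "x": 0, "y": 0, "z": 0, "roll": 0}])

```text
clock: 4.75
tcp_pos: [0.49, 0.1568, 0.0458]
orientation: [-0.0, 0.483, 0.876, -0.0]
wrist_force: [-0.2, 0.1, -0.2]
finger_gap: -0.0002
grip_force: 0.0
```

Emit:
servo_tool(increments=[{"grip": 1, "x": 0, "y": 0, "z": 1, "roll": 0}, {"grip": 1, "x": 0, "y": 0, "z": 1, "roll": 0}, {"grip": 1, "x": 0, "y": 0, "z": 1, "roll": 0}, {"grip": 1, "x": 0, "y": 0, "z": 1, "roll": 0}, {"grip": 1, "x": 0, "y": 0, "z": 0, "roll": 0}])

```text
clock: 5.17
tcp_pos: [0.4899, 0.1568, 0.0418]
orientation: [-0.0, 0.483, 0.876, -0.0]
wrist_force: [-0.7, 0.2, -0.1]
finger_gap: 0.0001
grip_force: 0.0
```

Emit:
servo_tool(increments=[{"grip": 1, "x": 0, "y": 0, "z": 1, "roll": 0}, {"grip": 1, "x": 0, "y": 0, "z": 1, "roll": 0}, {"grip": 1, "x": 0, "y": 0, "z": 1, "roll": 0}, {"grip": 1, "x": 0, "y": 0, "z": 1, "roll": 0}, {"grip": 1, "x": 0, "y": 0, "z": 0, "roll": 0}])

```text
clock: 5.58
tcp_pos: [0.4902, 0.1568, 0.0383]
orientation: [0.0, 0.483, 0.876, 0.0]
wrist_force: [-1.7, 0.3, 4.7]
finger_gap: -0.0
grip_force: 2.6
```

```bash
python3 - <<'E'
from h import *
a=env.read_camera("scene")[:,:,::-1][185:275,255:375]
cv2.imwrite("pics/c6.png",cv2.resize(a,None,fx=6,fy=6,interpolation=cv2.INTER_CUBIC))
print(env.get_state()["wrist_force"])
E
```

```text
[-2.31495193 -0.51332578  5.00280418]
```

View pics/c6.png

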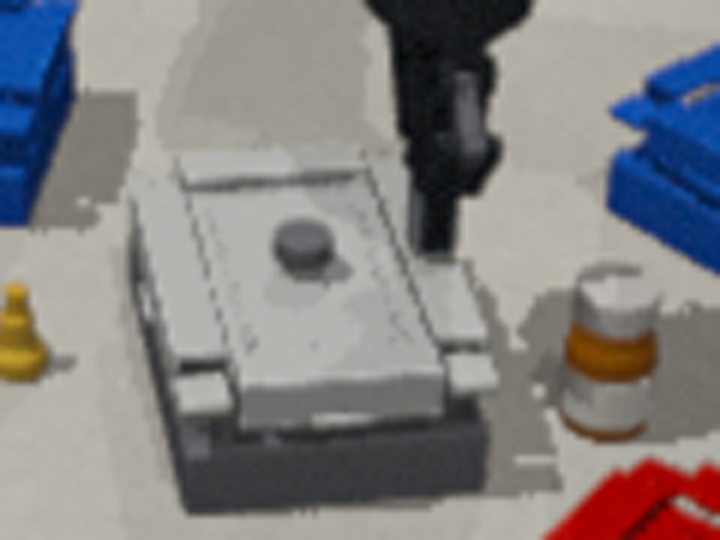

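The finger tip now sits on the north section (crop (435,252)) with 5 N, so the true tip is about 32 mm behind the reported TCP. Now I press through.

Emit:
servo_tool(increments=[{"grip": 1, "x": 0, "y": 0, "z": 1.5, "roll": 0}, {"grip": 1, "x": 0, "y": 0, "z": 1.5, "roll": 0}, {"grip": 1, "x": 0, "y": 0, "z": 1.5, "roll": 0}, {"grip": 1, "x": 0, "y": 0, "z": 1, "roll": 0}, {"grip": 1, "x": 0, "y": 0, "z": 0, "roll": 0}])

```text
clock: 6.05
tcp_pos: [0.4899, 0.1567, 0.0321]
orientation: [-0.0, 0.483, 0.875, -0.0]
wrist_force: [-0.0, 0.3, -1.0]
finger_gap: 0.0001
grip_force: 0.0
```

Emit:
servo_tool(increments=[{"grip": 1, "x": 0, "y": 0, "z": 1, "roll": 0}, {"grip": 1, "x": 0, "y": 0, "z": 0.5, "roll": 0}, {"grip": 1, "x": 0, "y": 0, "z": 0, "roll": 0}])

```text
clock: 6.3
tcp_pos: [0.49, 0.1568, 0.0317]
orientation: [0.0, 0.483, 0.876, 0.0]
wrist_force: [-3.3, -0.9, 7.6]
finger_gap: -0.0002
grip_force: 3.7
```

The north section is shut: stop reached at TCP z ≈ 31.7 mm with 7.6 N. Next is the east section.

Emit:
servo_tool(increments=[{"grip": 1, "x": 0, "y": 0, "z": -25, "roll": 0}, {"grip": 1, "x": -10, "y": 21, "z": 0, "roll": 0}, {"grip": 1, "x": -10, "y": 21, "z": 0, "roll": 0}, {"grip": 1, "x": -10, "y": 21, "z": 0, "roll": 0}, {"grip": 1, "x": -9, "y": 22, "z": 0, "roll": 0}])

```text
clock: 6.72
tcp_pos: [0.5839, 0.1691, 0.0561]
orientation: [0.0, 0.483, 0.875, 0.0]
wrist_force: [0.9, 0.3, -0.5]
finger_gap: -0.0001
grip_force: 0.0
```

Emit:
servo_tool(increments=[{"grip": 1, "x": 0, "y": 0, "z": 7, "roll": 0}, {"grip": 1, "x": 0, "y": 0, "z": 5, "roll": 0}, {"grip": 1, "x": 0, "y": 0, "z": 1, "roll": 0}, {"grip": 1, "x": 0, "y": 0, "z": 0, "roll": 0}])

```text
clock: 7.05
tcp_pos: [0.5808, 0.1689, 0.0418]
orientation: [-0.001, 0.483, 0.876, -0.001]
wrist_force: [0.0, 0.4, 0.8]
finger_gap: 0.0001
grip_force: 0.0
```

Emit:
servo_tool(increments=[{"grip": 1, "x": 0, "y": 2, "z": 1, "roll": 0}, {"grip": 1, "x": 0, "y": 0, "z": 1.5, "roll": 0}, {"grip": 1, "x": 0, "y": 0, "z": 1.5, "roll": 0}, {"grip": 1, "x": 0, "y": 0, "z": 1, "roll": 0}, {"grip": 1, "x": 0, "y": 0, "z": 0, "roll": 0}])

```text
clock: 7.47
tcp_pos: [0.5845, 0.1703, 0.0386]
orientation: [0.0, 0.483, 0.876, 0.0]
wrist_force: [-0.5, 0.3, 4.3]
finger_gap: 0.0001
grip_force: 2.2
```

Emit:
servo_tool(increments=[{"grip": 1, "x": 0, "y": 0, "z": 1.5, "roll": 0}, {"grip": 1, "x": 0, "y": 0, "z": 1.5, "roll": 0}, {"grip": 1, "x": 0, "y": 0, "z": 1, "roll": 0}, {"grip": 1, "x": 0, "y": 0, "z": 0, "roll": 0}])

```text
clock: 7.8
tcp_pos: [0.5845, 0.1703, 0.0341]
orientation: [0.0, 0.483, 0.876, 0.0]
wrist_force: [-1.1, 0.5, 0.8]
finger_gap: -0.0001
grip_force: 0.3
```

Emit:
servo_tool(increments=[{"grip": 1, "x": 0, "y": 0, "z": 1, "roll": 0}, {"grip": 1, "x": 0, "y": 0, "z": 1, "roll": 0}, {"grip": 1, "x": 0, "y": 0, "z": 1, "roll": 0}, {"grip": 1, "x": 0, "y": 0, "z": 0, "roll": 0}])

```text
clock: 8.13
tcp_pos: [0.5846, 0.1701, 0.0317]
orientation: [0.0, 0.483, 0.875, 0.0]
wrist_force: [-1.9, -0.1, 5.5]
finger_gap: 0.0001
grip_force: 3.1
```

East is shut too. Now the south section.

Emit:
servo_tool(increments=[{"grip": 1, "x": 0, "y": 0, "z": -27, "roll": 0}, {"grip": 1, "x": -20, "y": -14, "z": 0, "roll": 0}, {"grip": 1, "x": -20, "y": -14, "z": 0, "roll": 0}, {"grip": 1, "x": -20, "y": -14, "z": 0, "roll": 0}, {"grip": 1, "x": -20, "y": -15, "z": 0, "roll": 0}])

```text
clock: 8.55
tcp_pos: [0.5788, 0.0713, 0.0578]
orientation: [0.0, 0.483, 0.876, -0.0]
wrist_force: [0.2, 0.0, -0.8]
finger_gap: -0.0004
grip_force: 0.0
```

Emit:
servo_tool(increments=[{"grip": 1, "x": 0, "y": 0, "z": 8, "roll": 0}, {"grip": 1, "x": 0, "y": 0, "z": 6, "roll": 0}, {"grip": 1, "x": 0, "y": 0, "z": 1, "roll": 0}, {"grip": 1, "x": 0, "y": 0, "z": 0, "roll": 0}])

```text
clock: 8.88
tcp_pos: [0.5781, 0.0729, 0.0419]
orientation: [-0.001, 0.483, 0.876, -0.0]
wrist_force: [-0.6, 0.1, 0.2]
finger_gap: -0.0001
grip_force: 0.0
```

Emit:
servo_tool(increments=[{"grip": 1, "x": 0, "y": 0, "z": 1, "roll": 0}, {"grip": 1, "x": 0, "y": 0, "z": 1.5, "roll": 0}, {"grip": 1, "x": 0, "y": 0, "z": 1.5, "roll": 0}, {"grip": 1, "x": 0, "y": 0, "z": 1, "roll": 0}, {"grip": 1, "x": 0, "y": 0, "z": 1, "roll": 0}])

```text
clock: 9.3
tcp_pos: [0.5793, 0.0729, 0.0378]
orientation: [0.0, 0.483, 0.876, 0.001]
wrist_force: [-1.0, 1.5, 7.7]
finger_gap: 0.0002
grip_force: 3.5
```

Emit:
servo_tool(increments=[{"grip": 1, "x": 0, "y": 0, "z": 1.5, "roll": 0}, {"grip": 1, "x": 0, "y": 0, "z": 1.5, "roll": 0}, {"grip": 1, "x": 0, "y": 0, "z": 1.5, "roll": 0}, {"grip": 1, "x": 0, "y": 0, "z": 1, "roll": 0}, {"grip": 1, "x": 0, "y": 0, "z": 0, "roll": 0}])

```text
clock: 9.72
tcp_pos: [0.579, 0.0722, 0.0318]
orientation: [0.0, 0.483, 0.876, 0.0]
wrist_force: [-1.2, 0.2, 2.2]
finger_gap: -0.0001
grip_force: 1.6
```

Emit:
servo_tool(increments=[{"grip": 1, "x": 0, "y": 0, "z": 1, "roll": 0}, {"grip": 1, "x": 0, "y": 0, "z": 0, "roll": 0}])

```text
clock: 9.88
tcp_pos: [0.579, 0.0722, 0.0316]
orientation: [0.0, 0.483, 0.876, 0.0]
wrist_force: [-3.3, 1.3, 9.7]
finger_gap: -0.0
grip_force: 4.5
```

Emit:
servo_tool(increments=[{"grip": 1, "x": 0, "y": 0, "z": -28, "roll": 0}, {"grip": 1, "x": 11, "y": -29, "z": 0, "roll": 0}, {"grip": 1, "x": 11, "y": -29, "z": 0, "roll": 0}, {"grip": 1, "x": 11, "y": -29, "z": 0, "roll": 0}, {"grip": 1, "x": 11, "y": -28, "z": 0, "roll": 0}])

```text
clock: 10.3
tcp_pos: [0.4566, 0.0476, 0.0581]
orientation: [-0.0, 0.483, 0.875, -0.0]
wrist_force: [-1.1, -0.4, 0.2]
finger_gap: 0.0
grip_force: 0.0
```

Emit:
servo_tool(increments=[{"grip": 1, "x": 0, "y": 0, "z": 8, "roll": 0}, {"grip": 1, "x": 0, "y": 0, "z": 6, "roll": 0}, {"grip": 1, "x": 0, "y": 0, "z": 1, "roll": 0}, {"grip": 1, "x": 0, "y": 0, "z": 0, "roll": 0}])

```text
clock: 10.63
tcp_pos: [0.4591, 0.048, 0.0431]
orientation: [0.0, 0.483, 0.875, 0.0]
wrist_force: [0.1, -0.2, 0.0]
finger_gap: -0.0002
grip_force: 0.0
```

Emit:
servo_tool(increments=[{"grip": 1, "x": 0, "y": -1, "z": 2, "roll": 0}, {"grip": 1, "x": 0, "y": 0, "z": 1.5, "roll": 0}, {"grip": 1, "x": 0, "y": 0, "z": 1.5, "roll": 0}, {"grip": 1, "x": 0, "y": 0, "z": 1, "roll": 0}, {"grip": 1, "x": 0, "y": 0, "z": 1, "roll": 0}])

```text
clock: 11.05
tcp_pos: [0.4582, 0.0475, 0.0371]
orientation: [0.001, 0.483, 0.876, 0.0]
wrist_force: [-0.6, 0.4, 6.8]
finger_gap: 0.0001
grip_force: 3.5
```

Emit:
servo_tool(increments=[{"grip": 1, "x": 0, "y": 0, "z": 1.5, "roll": 0}, {"grip": 1, "x": 0, "y": 0, "z": 1.5, "roll": 0}, {"grip": 1, "x": 0, "y": 0, "z": 1.5, "roll": 0}, {"grip": 1, "x": 0, "y": 0, "z": 1, "roll": 0}, {"grip": 1, "x": 0, "y": 0, "z": 0, "roll": 0}])

```text
clock: 11.47
tcp_pos: [0.4577, 0.0475, 0.0317]
orientation: [0.0, 0.483, 0.876, 0.0]
wrist_force: [-1.5, 0.3, 6.9]
finger_gap: 0.0
grip_force: 4.0
```

West is at its stop as well. I'll lift and swing clear to check.

Emit:
servo_tool(increments=[{"grip": 1, "x": 0, "y": 0, "z": -20, "roll": 0}, {"grip": 1, "x": 0, "y": 0, "z": -38, "roll": 0}, {"grip": 1, "x": 0, "y": 0, "z": -38, "roll": 0}, {"grip": 1, "x": 0, "y": 0, "z": -38, "roll": 0}, {"grip": 1, "x": 0, "y": 0, "z": -30, "roll": 0}])

```text
clock: 11.88
tcp_pos: [0.4575, 0.0476, 0.1975]
orientation: [0.001, 0.483, 0.876, 0.0]
wrist_force: [0.0, -0.3, 0.0]
finger_gap: -0.0001
grip_force: 0.0
```

Emit:
servo_tool(increments=[{"grip": 1, "x": 30, "y": 0, "z": 0, "roll": 0}, {"grip": 1, "x": 30, "y": 0, "z": 0, "roll": 0}, {"grip": 1, "x": 30, "y": 0, "z": 0, "roll": 0}, {"grip": 1, "x": 30, "y": 0, "z": 0, "roll": 0}, {"grip": 1, "x": 30, "y": 0, "z": 0, "roll": 0}])

```text
clock: 12.3
tcp_pos: [0.3763, 0.1753, 0.1947]
orientation: [-0.0, 0.484, 0.875, -0.0]
wrist_force: [0.8, 1.0, -0.1]
finger_gap: 0.0002
grip_force: 0.0
```

Emit:
servo_tool(increments=[{"grip": 1, "x": 30, "y": 0, "z": 0, "roll": 0}, {"grip": 1, "x": 30, "y": 0, "z": 0, "roll": 0}, {"grip": 1, "x": 30, "y": 0, "z": 0, "roll": 0}, {"grip": 1, "x": 30, "y": 0, "z": 0, "roll": 0}, {"grip": 1, "x": 0, "y": 0, "z": 0, "roll": 0}])

```text
clock: 12.72
tcp_pos: [0.3105, 0.279, 0.1947]
orientation: [-0.001, 0.481, 0.877, 0.0]
wrist_force: [-0.3, -0.7, -0.7]
finger_gap: 0.0002
grip_force: 0.0
```

```bash
python3 - <<'E'
from h import *
a=env.read_camera("scene")[:,:,::-1][185:275,250:370];b=env.read_camera("top")[:,:,::-1][145:272,170:310]
cv2.imwrite("pics/c7.png",np.hstack([cv2.resize(a,(440,330),interpolation=cv2.INTER_CUBIC),cv2.resize(b,(360,330),interpolation=cv2.INTER_CUBIC)]))
E
```

```text
(no output)
```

View pics/c7.png

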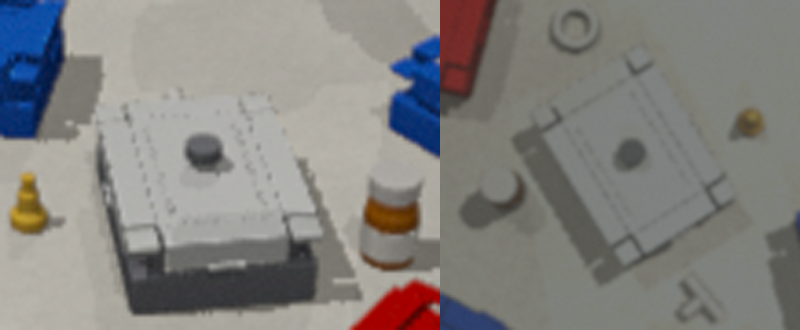

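All four sections look flush: there is no step against the corners or the panel. The case and the small things stand where they were, and the hand is clear.

```bash
python3 -c "
from workcell import env
print(env.hand_in())"
```

```text
the job is handed in; nothing more can be done
None
```

I pressed all four rim sections of the grey case down until each reached its stop and looked flush in the last pictures; the case and the small things around it look unmoved, the hand is clear, and I handed the job in at about 13 s (no verdict was returned).

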